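# Draw the wedge from under the pile and snug it beneath the case

### The job

The white instrument case is carried only at its back and its front edge hangs a little above the bench. Draw the long wooden wedge out from under the pile of plywood, timber block and glass jar, leaving the pile standing where it is against its two dowels, then slide the wedge, thin end first and lying flat and square to the case, under the middle of the case's front edge just until it is snug and bears lightly on it, without forcing it, and let go. Leave everything else on the bench where it is.

Things in the scene. Friction and masses are not known exactly. Their poses are not given: they have to be found in the camera images.
- wedge_grip (a point): centre of the upright grip block on the thick end of the loose plain wooden wedge, 30 mm above the wedge's flat underside. The block is 28 (x) x 24 (y) mm and reaches from 12 to 48 mm above the underside; x points along the wedge to its thin end. It starts on the robot's side of two dowels, the pile's near edge about 82 mm ahead of it
- wedge: the wedge (0.1 kg, 244 long, 36 wide), flat on the bench under the pile: 12 mm thick from the grip end to its origin, then the top slopes straight down over 90 mm to 4 mm at the thin end, which sticks out beyond the pile. Origin on the underside where the slope begins, 140 mm ahead of the grip block's centre; x to the thin end
- dogs: two fixed upright dowels, 20 mm thick, 36 mm high, axes 84 mm apart along y; the wedge lies between them. Origin on the bench midway; x points to the pile, which comes to rest against them when the wedge is drawn out towards -x
- ply: loose plywood on the wedge, 76 (x) x 124 (y) x 18 mm, bottom of the pile; origin at the centre of its underside, 12 mm above the bench; 1 to 3 mm clear of the dowels. As the wedge leaves it rides down the slope, tilting slightly, onto the bench
- block: loose timber block on the plywood, 56 x 80 x 40 mm, origin at the centre of its underside
- jar: loose glass jar with black lid on the block, 50 mm across and 60 mm high, origin at the centre of its underside
- stand: fixed stand with the white case (150 x 170 x 46 mm). Origin on the bench below the middle of the case's front lower edge; x points in under the case, y along the edge. Gap below the case differs each time, 5 to 11 mm, unmeasured; the wedge meets the edge 11 to 79 mm after its thin end passes it. Sprung in height, 30 N per mm; a push of 5 to 7 N is snug, friction then holds it
- screwdriver: bystander: screwdriver 180 mm long lying between the two work places
- tape: bystander: cardboard ring, 56 mm across, 18 mm high
- offcut: bystander: plain wooden strip, 140 x 36 x 18 mm, no slope and no grip block
- stockjar: bystander: larger green glass jar, 66 mm across, 90 mm high
- sheet: bystander: flat acrylic sheet, 150 x 100 x 6 mm
- mug: bystander: white mug, 90 mm high
Things that resemble listed ones, but are neither listed nor needed, are in the scene too. Several things have the shape of the block; the one meant has the colours described above.

How it is judged:
By the outcome, as a careful person would: the job done as asked, in the order asked, and still so for the second after the job is handed in, with the robot touching nothing.
It also fails if it takes over 56 s, if anything falls off the work surface, if the arm or the gripper's body presses on something with over 40 N, if the wrist force passes 120 N, or if a joint passes its speed limit or range.

### The arm

A 7-joint arm with a two-finger parallel gripper is mounted at the origin on the work surface. World frame = base frame: x ahead of the robot, y to its left, z up, the work surface at z = 0. Lengths are in m, angles in rad, forces in N, time in s.
With the tool pointing down it reaches from about 0.4 to 0.875 m from the base axis. Payload 6.5 kg.
Tool frame: the origin (TCP) lies on the front face of the gripper's body, between the roots of the fingers; the fingertips stand 73 mm ahead of it and the grasp point (between the pads) lies 54 mm ahead of it (arm.tcp_to_tips is the distance from the TCP to the fingertips, in m); z points along the fingers, x is the direction in which the jaws open and shut, and the axes are right-handed (so a half turn about z gives the same grasp; the last joint's range is limited). The gripper opens to 85 mm and grips with 20 to 120 N. Pads are 22 mm wide; open, the fingers measure 114 mm over their backs; the gripper's body (76 mm by 85 mm) begins 54 mm behind the grasp point. The pads swing forward as they close: fully open they stand 13 mm farther back than shut.
Start: joints at [-1.312, 0.536, -0.004, 1.538, 0.003, 1.067, -0.071], TCP at [0.207, 0.616, 0.304] pointing down, gripper open.
Joint ranges: [-2.7, 2.7], [-0.37, 2.16], [-1.27, 1.26], [0.24, 2.4], [-1.31, 4.45], [0.19, 1.91], [-2.76, 2.76]. Speed limits (rad/s): [2.39, 2.39, 3.14, 3.14, 3.14, 3.14, 3.14].

### API

Orientations are given as a rotation vector (axis times angle).
In Python, from bench import telemetry, cams, job, find_in, place_of, arm gives the robot as it stands. The module is installed in compiled form; this text tells all that it offers.
- The arm moves only by the shell command python3 -m inch 'ROWS' [FORCE]. ROWS is a JSON object of lists of equal length, an entry for each row: "angular": the turn, a rotation vector about the tool's x, y, z in degrees, a list of three; "offset": the shift along the tool's x, y, z in cm, a list of three; "grip": the closure, from 0 (fully open) to 1 (shut). In form: {"angular": [[ax, ay, az], ...], "offset": [[tx, ty, tz], ...], "grip": [grip, ...]}. A call has exactly 10 rows; each row is the pose to reach, as a shift and turn from the pose commanded when the call began, along the tool's axes at that moment; what a row does not reach only later rows make up. A row lasts 1/8 s, in which the tool goes at most 62.5 mm and 10.7 degrees, less where a joint would pass 70% of its speed; a pose out of reach is approached as far as the arm can. A call with a gripper value outside its range is refused whole. The fingers move at their own pace and stop on an object; FORCE is the grip in N (left out, the last holds). Time passes only in rows, so rows that repeat a pose let the fingers close, or fill a call up. It gives the time, the measured TCP pose, the force and the opening at its end, in the units of the state.
- telemetry.observe(): the state, without advancing time (a new reading comes with each control period).
- cams.get_image(name): name is "scene" or "top" or "wrist"; returns the picture (480x640x3 uint8, blue, green, red); there is no depth.
- cams.camera_model(name): a dict with "K" (3x3 intrinsics, pixels), "cam_to_world" (4x4, takes a point from camera to world coordinates); the wrist camera has in their place "hand_eye" (4x4, takes a point from camera to tool coordinates, whose origin is the TCP and whose axes are the tool frame's). Camera axes: x right, y up, looking along -z (the intrinsics and any distortion apply to the point x, -y, -z); pixel columns grow to the right and rows downward; lengths in m; the calibration is good to about 2 mm. The wrist camera is an equidistant fisheye: a pixel r from the principal point sees the ray r / f radians off the axis. A picture is of the moment at which its call begins: read the wrist's pose just before it. camera_model takes no time and is no camera call.
- job.close_job(): hands the job in, once; it reports no verdict.
Trained networks look in the newest picture that a camera, given by its name, has taken for a name from the list of things; names that differ only in an ending like _2 or _b are one class to them, and where a whole thing is asked for, a point or a joint stands for the part that bears it (a point fixed in the world has none). Each returns a list of dicts, best first, with "p" (0 to 1); they miss things now and then, are a little off and sometimes report something else, mostly with a low value. They report only what shows in the picture. A call takes as long as a camera call. They do not tell look-alikes from the thing itself.
- find_in(target, camera): "centre" ([column, row] in pixels, amid what is visible of it).
- place_of(target, camera): "centre" ([column, row] in pixels: a listed point, or the origin of a listed thing).
The state is a dict: "t": time; "joint_positions": joint angles; "dq": joint speeds; "joint_torque": joint torques, N m; "position": TCP position; "orientation": TCP orientation; "force": force on the tool from outside, world axes, zero at the start; "torque": the same for the moment, N m; "finger_gap": opening from 0.0 (shut) to 1.0 (fully open).
Only numpy, scipy, OpenCV 4.12 (cv2) and the standard library are available. Lean on these libraries where they do the work, as an engineer would, in place of code of your own. Each camera call takes 0.05 s, during which the arm holds its last target.

## Working session

There is one attempt and no reset: what is moved stays moved. The work goes in short steps, Python scripts to look and compute and a shell command to move; the robot and the scene stay as the last step left them, time stands still between calls to the robot, and variables do not carry over. Pictures are saved under pics/ and viewed, and the job is handed in when it is done.

```bash
mkdir -p pics; ls; cat > h.py <<'E'
import numpy as np, cv2
from bench import telemetry, cams, job, find_in, place_of, arm
from scipy.spatial.transform import Rotation as R
def ray(cam,px,st=None):
    m=cams.camera_model(cam); K=np.array(m["K"])
    if cam=="wrist":
        x=(px[0]-K[0,2])/K[0,0]; y=(px[1]-K[1,2])/K[1,1]; r=np.hypot(x,y)
        d=np.array([x/r*np.sin(r),-y/r*np.sin(r),-np.cos(r)]) if r>1e-9 else np.array([0,0,-1.])
        st=st or telemetry.observe()
        T=np.eye(4);T[:3,:3]=R.from_rotvec(st["orientation"]).as_matrix();T[:3,3]=st["position"]
        M=T@np.array(m["hand_eye"])
    else:
        D=np.array(m.get("D",m.get("dist",np.zeros(5))),float)
        u=cv2.undistortPoints(np.array([[px]],float),K,D)[0,0]
        d=np.array([u[0],-u[1],-1]); M=np.array(m["cam_to_world"])
    return M[:3,3],M[:3,:3]@d
def at(cam,px,z,st=None):
    o,d=ray(cam,px,st); return o+d*(z-o[2])/d[2]
def proj(cam,P,st=None):
    m=cams.camera_model(cam); K=np.array(m["K"])
    if cam=="wrist":
        st=st or telemetry.observe()
        T=np.eye(4);T[:3,:3]=R.from_rotvec(st["orientation"]).as_matrix();T[:3,3]=st["position"]
        M=T@np.array(m["hand_eye"])
    else: M=np.array(m["cam_to_world"])
    p=M[:3,:3].T@(np.array(P)-M[:3,3]); p=np.array([p[0],-p[1],-p[2]])
    if cam=="wrist":
        r=np.hypot(p[0],p[1]); th=np.arctan2(r,p[2]); return K[:2,:2]@(p[:2]/r*th)+K[:2,2]
    return (K@(p/p[2]))[:2]
E
python3 - <<'E'
from h import *
np.set_printoptions(precision=4,suppress=True)
for c in ["scene","top","wrist"]:
    print(c,{k:np.array(v) for k,v in cams.camera_model(c).items() if not isinstance(v,str)})
    cv2.imwrite(f"pics/{c}0.png",cams.get_image(c))
print(telemetry.observe())
for n in ["wedge_grip","wedge","dogs","ply","block","jar","stand"]:
    print(n,place_of(n,"top")[:3],place_of(n,"scene")[:3])
E
```

```text
pics
scene {'K': array([[527.0822,   0.    , 316.3991],
       [  0.    , 527.0822, 239.6818],
       [  0.    ,   0.    ,   1.    ]]), 'cam_to_world': array([[ 0.7135, -0.5404,  0.4459,  1.156 ],
       [ 0.7005,  0.5378, -0.4692, -0.551 ],
       [ 0.0138,  0.6471,  0.7623,  0.9611],
       [ 0.    ,  0.    ,  0.    ,  1.    ]])}
top {'K': array([[496.645 ,   0.    , 324.6056],
       [  0.    , 496.645 , 232.3399],
       [  0.    ,   0.    ,   1.    ]]), 'cam_to_world': array([[ 0.019 ,  0.9982, -0.0569,  0.5454],
       [-0.9997,  0.0199,  0.0152,  0.0073],
       [ 0.0163,  0.0566,  0.9983,  1.3709],
       [ 0.    ,  0.    ,  0.    ,  1.    ]])}
wrist {'K': array([[371.6483,   0.    , 313.9083],
       [  0.    , 371.6483, 230.2221],
       [  0.    ,   0.    ,   1.    ]]), 'hand_eye': array([[ 1.    ,  0.0004, -0.0007, -0.0005],
       [ 0.0001, -0.945 , -0.3271, -0.0837],
       [-0.0008,  0.3271, -0.945 , -0.0697],
       [ 0.    ,  0.    ,  0.    ,  1.    ]])}
{'t': 0.15, 'joint_positions': array([-1.3122,  0.537 , -0.0044,  1.5386,  0.0026,  1.0673, -0.0712]), 'dq': array
[... 480 characters left out ...]
dge [{'centre': [249.1, 177.4], 'p': 0.73}] [{'centre': [416.7, 244.4], 'p': 0.81}, {'centre': [270.9, 321.6], 'p': 0.32}]
dogs [{'centre': [251.0, 200.6], 'p': 0.66}] [{'centre': [391.8, 230.2], 'p': 0.44}]
ply [{'centre': [243.8, 185.6], 'p': 0.68}] [{'centre': [412.0, 236.4], 'p': 0.72}]
block [{'centre': [243.8, 184.0], 'p': 0.92}, {'centre': [187.2, 175.4], 'p': 0.8}] [{'centre': [412.8, 228.6], 'p': 0.88}, {'centre': [459.1, 206.1], 'p': 0.74}]
jar [{'centre': [243.3, 180.1], 'p': 0.67}] [{'centre': [409.3, 214.3], 'p': 0.9}, {'centre': [355.7, 289.4], 'p': 0.24}]
stand [{'centre': [389.5, 208.6], 'p': 0.77}, {'centre': [245.0, 188.5], 'p': 0.7}] [{'centre': [270.9, 319.2], 'p': 0.69}]
```

View pics/scene0.png

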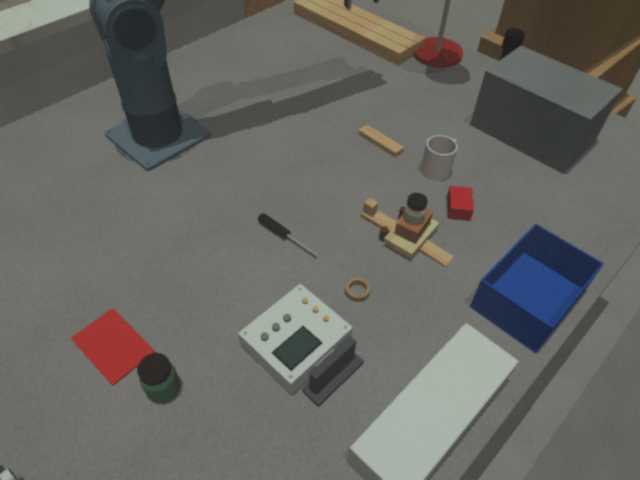

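View pics/top0.png

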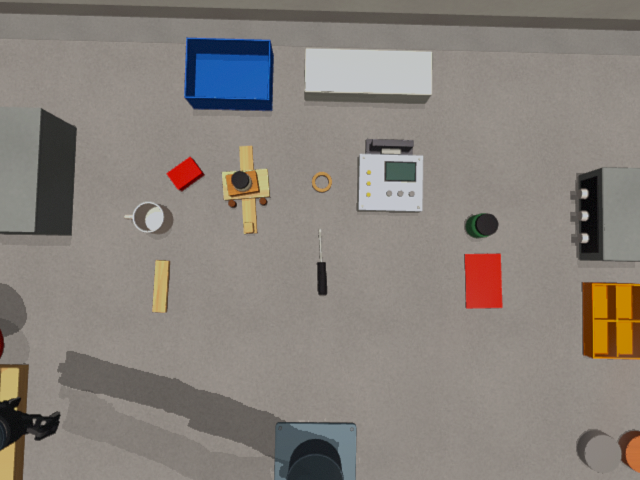

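```bash
python3 - <<'E'
from h import *
np.set_printoptions(precision=4,suppress=True)
t=cv2.imread("pics/top0.png");cv2.imwrite("pics/top0c.png",cv2.resize(t[120:280,160:310],None,fx=4.5,fy=3.7,interpolation=cv2.INTER_CUBIC) if 0 else cv2.resize(t[130:270,170:310],(600,600),interpolation=cv2.INTER_CUBIC))
cv2.imwrite("pics/top0d.png",cv2.resize(t[150:290,320:460],(600,600),interpolation=cv2.INTER_CUBIC))
for c,d in {"top":dict(grip=([249.9,226.7],.03),wedge=([249.1,177.4],0),dogs=([251,200.6],0),ply=([243.8,185.6],.012),block=([243.8,184],.03),jar=([243.3,180.1],.07),stand=([389.5,208.6],0)),
 "scene":dict(grip=([368.1,206.6],.03),wedge=([416.7,244.4],0),dogs=([391.8,230.2],0),ply=([412,236.4],.012),block=([412.8,228.6],.03),jar=([409.3,214.3],.07),stand=([270.9,319.2],0))}.items():
  for n,(p,z) in d.items(): print(c,n,at(c,p,z))
E
```

```text
top grip [0.6331 0.1888 0.03  ]
top wedge [0.7721 0.1989 0.    ]
top dogs [0.7075 0.1918 0.    ]
top ply [0.7471 0.2111 0.012 ]
top block [0.7488 0.2085 0.03  ]
top jar [0.7531 0.2041 0.07  ]
top stand [ 0.6933 -0.1926  0.    ]
scene grip [0.6263 0.1879 0.03  ]
scene wedge [0.7727 0.1994 0.    ]
scene dogs [0.7022 0.1924 0.    ]
scene ply [0.7544 0.202  0.012 ]
scene block [0.7483 0.2085 0.03  ]
scene jar [0.7327 0.2054 0.07  ]
scene stand [ 0.6806 -0.1854  0.    ]
```

View pics/top0c.png

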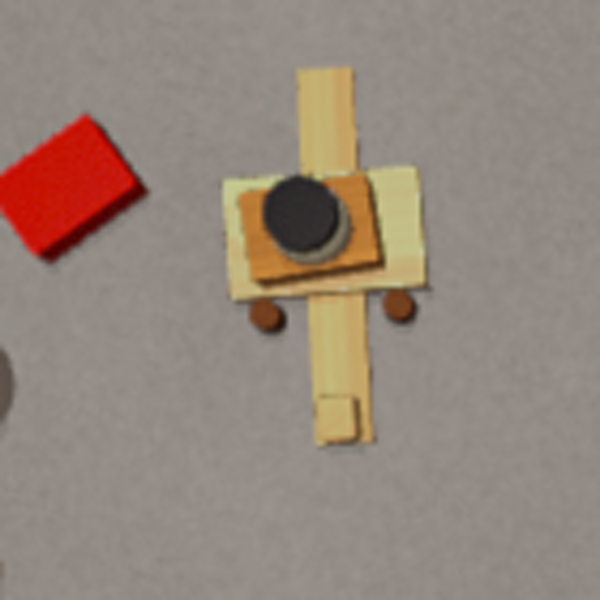

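View pics/top0d.png

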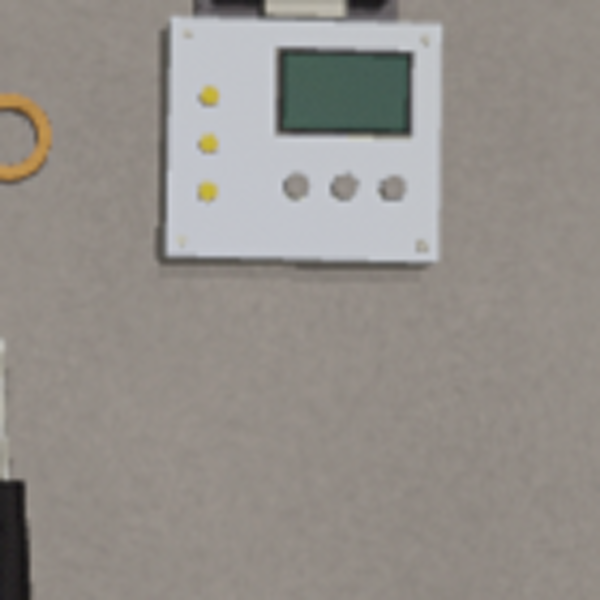

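```bash
cat >> h.py <<'E'
def topt(c,z): return at("top",c,z)
def cmdpose(pos,yawx,cur=None):
    """print offset cm & az for target TCP pos and tool-x yaw (deg), tool straight down; cur=(pos,rotvec)"""
    st=telemetry.observe(); p,o=cur or (st["position"],st["orientation"])
    A=R.from_rotvec(o); y=np.radians(yawx)
    B=R.from_matrix(np.array([[np.cos(y),np.sin(y),0],[np.sin(y),-np.cos(y),0],[0,0,-1]]).T)
    print("offset",np.round(A.inv().apply(np.array(pos)-p)*100,2),"ang",np.round(np.degrees((A.inv()*B).as_rotvec()),2))
E
python3 - <<'E'
from h import *
np.set_printoptions(precision=4,suppress=True)
s=600/140
q=lambda u,v,z,ox,oy: at("top",[ox+u/s,oy+v/s],z)
for a,b in [((352,67),(373,440)),((297,70),(316,443))]:
    A=q(*a,.004,170,130);B=q(*b,.012,170,130);d=A-B;print(A,B,np.degrees(np.arctan2(d[1],d[0])))
for a in [(267,310),(398,300)]: print("dog",q(*a,.036,170,130))
L=q(165,257,.054,320,150);Rr=q(439,262,.054,320,150);d=L-Rr;print("case",L,Rr,(L+Rr)/2,np.degrees(np.arctan2(d[1],d[0])))
L=q(172,18,.054,320,150);print(L, q(441,22,.054,320,150))
cmdpose([.625,.188,.22],94)
E
```

```text
[0.8606 0.1924 0.004 ] [0.6183 0.1713 0.012 ] 4.959818816080403
[0.8578 0.2279 0.004 ] [0.6157 0.2076 0.012 ] 4.7910163383786095
dog [0.6975 0.2371 0.036 ]
dog [0.7056 0.1551 0.036 ]
case [ 0.6821 -0.102   0.054 ] [ 0.6825 -0.273   0.054 ] [ 0.6823 -0.1875  0.054 ] 90.13827739247182
[ 0.8324 -0.1041  0.054 ] [ 0.8337 -0.2731  0.054 ]
offset [-27.24  53.23   8.39] ang [  0.    -0.   -22.61]
```

```bash
python3 -m inch '{"angular":[[0,0,-2],[0,0,-4],[0,0,-6],[0,0,-9],[0,0,-12],[0,0,-15],[0,0,-18],[0,0,-21],[0,0,-23.5],[0,0,-23.5]],"offset":[[-3,6,0],[-6,12,0],[-9,18,1],[-12,24,2],[-15,30,3],[-18,36,4],[-21,42,6],[-24,48,7],[-27.2,53.2,8.4],[-27.2,53.2,8.4]],"grip":[0,0,0,0,0,0,0,0,0,0]}' 80
python3 - <<'E'
from h import *
np.set_printoptions(precision=4,suppress=True)
st=telemetry.observe();cv2.imwrite("pics/w1.png",cams.get_image("wrist"))
print(st)
for n in ["wedge_grip","dogs","ply","wedge"]:
  for r in place_of(n,"wrist")[:2]: print(n,r,at("wrist",r["centre"],dict(wedge_grip=.03,dogs=0,ply=.012,wedge=0)[n],st))
E
```

```text
t: 2.1
position: [0.6266, 0.185, 0.2193]
orientation: [2.127, 2.311, -0.001]
force: [-0.2, 0.2, -0.1]
finger_gap: 1.001
{'t': 2.1, 'joint_positions': array([-0.3699,  0.6339,  0.0197,  1.5954, -0.0131,  0.9125,  1.3076]), 'dq': array([ 0.4443,  0.2894,  0.0105, -0.3372, -0.043 ,  0.0434,  0.4879]), 'joint_torque': array([ -1.2835, -62.5419,   2.4137, -22.1352,   0.2115,  -0.0372,
        -0.3676]), 'position': array([0.6266, 0.185 , 0.2193]), 'orientation': array([ 2.1268,  2.3107, -0.001 ]), 'force': array([-0.155 ,  0.2448, -0.0939]), 'torque': array([ 0.0374,  0.0208, -0.0333]), 'finger_gap': 1.0012967528109817}
wedge_grip {'centre': [327.0, 386.7], 'p': 0.7} [0.7849 0.2096 0.03  ]
wedge_grip {'centre': [323.7, 225.6], 'p': 0.61} [0.6284 0.1916 0.03  ]
```

View pics/w1.png

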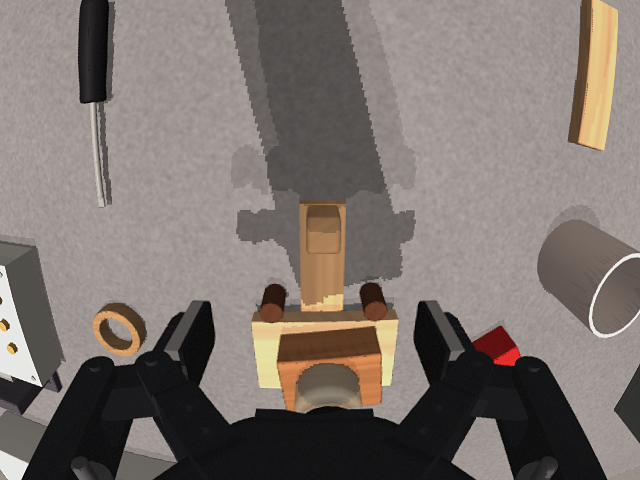

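```bash
python3 - <<'E'
from h import *
np.set_printoptions(precision=4,suppress=True)
st=telemetry.observe();im=cams.get_image("wrist");cv2.imwrite("pics/w2.png",cv2.resize(im[190:340,240:400],(800,750),interpolation=cv2.INTER_CUBIC)[:600])
print(st["position"],st["orientation"],st["dq"])
for n in ["wedge_grip"]:
  for r in place_of(n,"wrist")[:2]: print(n,r,at("wrist",r["centre"],.03,st))
E
```

```text
[0.6244 0.1894 0.2198] [-2.1233 -2.3141 -0.0004] [-0.0207 -0.0081 -0.015   0.0064  0.0018 -0.0014  0.0007]
wedge_grip {'centre': [317.9, 229.4], 'p': 0.73} [0.6294 0.1924 0.03  ]
```

View pics/w2.png

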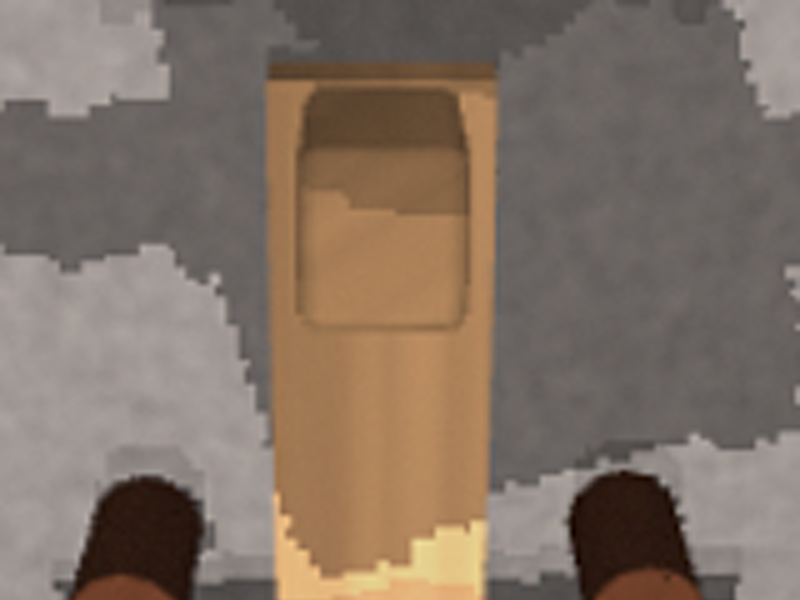

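```bash
python3 - <<'E'
from h import *
np.set_printoptions(precision=4,suppress=True)
c=at("wrist",[240+383.5/5,190+237/5],.048);print(c)
for u,v in [(300,147),(467,147),(300,327),(467,327)]: print(at("wrist",[240+u/5,190+v/5],.048))
for u,v in [(272,300),(491,300)]: print(at("wrist",[240+u/5,190+v/5],.012))
print(telemetry.observe()["position"])
cmdpose([*c[:2],.088],94.9)
E
```

```text
[0.629  0.1925 0.048 ]
[0.617  0.1799 0.048 ]
[0.615  0.2026 0.048 ]
[0.6436 0.1819 0.048 ]
[0.6415 0.2055 0.048 ]
[0.6546 0.177  0.012 ]
[0.6515 0.2123 0.012 ]
[0.6241 0.1904 0.2202]
offset [ 0.14  0.51 13.22] ang [-0.   -0.07  0.13]
```

```bash
python3 -m inch '{"angular":[[0,0,0],[0,0,0],[0,0,0],[0,0,0],[0,0,0],[0,0,0],[0,0,0],[0,0,0],[0,0,0],[0,0,0]],"offset":[[0.1,0.5,3],[0.15,0.5,6],[0.15,0.5,9],[0.15,0.5,11.5],[0.15,0.5,13.2],[0.15,0.5,13.2],[0.15,0.5,13.2],[0.15,0.5,13.2],[0.15,0.5,13.2],[0.15,0.5,13.2]],"grip":[0,0,0,0,0,0,0.4,0.75,0.75,0.75]}' 80
python3 - <<'E'
from h import *
st=telemetry.observe();im=cams.get_image("wrist");cv2.imwrite("pics/w3.png",im)
print(st["position"],st["orientation"],st["force"],st["finger_gap"])
E
```

```text
t: 3.7
position: [0.6301, 0.1906, 0.0887]
orientation: [2.124, 2.314, 0.002]
force: [-0.7, -0.2, 4.4]
finger_gap: 0.266
[0.63011528 0.19062361 0.08869741] [2.12411862e+00 2.31401289e+00 1.72252518e-03] [-0.68071139 -0.2282934   4.40240012] 0.26601934849909825
```

View pics/w3.png

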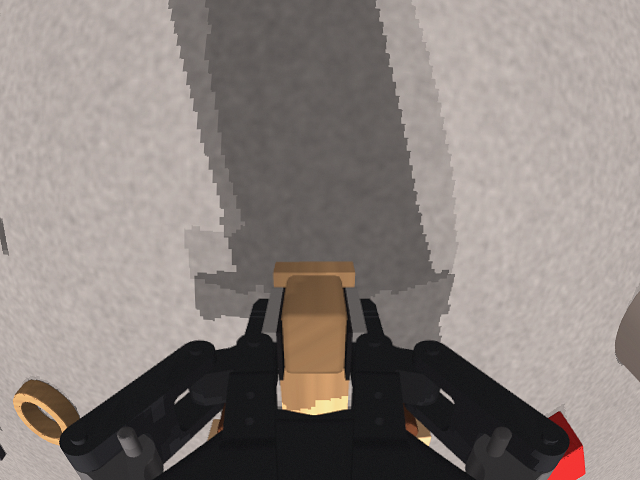

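```bash
python3 -m inch '{"angular":[[0,0,0],[0,0,0],[0,0,0],[0,0,0],[0,0,0],[0,0,0],[0,0,0],[0,0,0],[0,0,0],[0,0,0]],"offset":[[0,0,0],[0,-0.1,0],[0,-0.3,0],[0,-0.7,0],[0,-1.1,0],[0,-1.5,0],[0,-2,0],[0,-2.5,0],[0,-3,0],[0,-3.5,0]],"grip":[1,1,1,1,1,1,1,1,1,1]}' 80
python3 - <<'E'
from h import *
st=telemetry.observe();im=cams.get_image("wrist");t=cams.get_image("top")
im2=cams.get_image("scene");s=im2[170:280,330:480]
cv2.imwrite("pics/w4.png",np.hstack([cv2.resize(t[130:270,170:310],(400,400),interpolation=2),cv2.resize(s,(400,400),interpolation=2)]))
print(st["position"],st["orientation"],st["force"],st["finger_gap"])
E
```

```text
t: 5.0
position: [0.5961, 0.1875, 0.0887]
orientation: [2.124, 2.312, 0.005]
force: [4.9, -0.1, 5.2]
finger_gap: 0.269
[0.5960521  0.18747133 0.08871571] [2.12367144 2.31232586 0.00457396] [ 4.94163484 -0.09521426  5.19358733] 0.2689529300382898
```

View pics/w4.png

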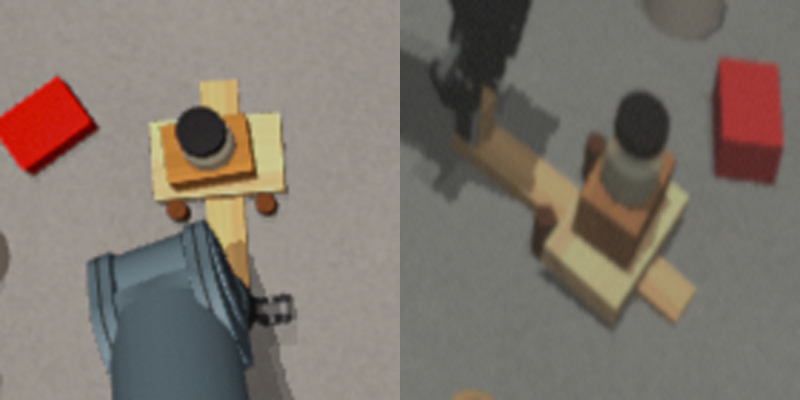

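Wedge moved with the gripper; the pile rests on the dowels, upright. Continuing.

```bash
python3 -m inch '{"angular":[[0,0,0],[0,0,0],[0,0,0],[0,0,0],[0,0,0],[0,0,0],[0,0,0],[0,0,0],[0,0,0],[0,0,0]],"offset":[[0,-0.4,0],[0,-0.8,0],[0,-1.2,0],[0,-1.6,0],[0,-2,0],[0,-2.4,0],[0,-2.8,0],[0,-3.2,0],[0,-3.6,0],[0,-4,0]],"grip":[1,1,1,1,1,1,1,1,1,1]}' 80
python3 -m inch '{"angular":[[0,0,0],[0,0,0],[0,0,0],[0,0,0],[0,0,0],[0,0,0],[0,0,0],[0,0,0],[0,0,0],[0,0,0]],"offset":[[0,-0.4,0],[0,-0.8,0],[0,-1.2,0],[0,-1.6,0],[0,-2,0],[0,-2.4,0],[0,-2.8,0],[0,-3.2,0],[0,-3.6,0],[0,-4,0]],"grip":[1,1,1,1,1,1,1,1,1,1]}' 80
python3 - <<'E'
from h import *
st=telemetry.observe();t=cams.get_image("top")
im2=cams.get_image("scene");s=im2[170:280,330:480]
cv2.imwrite("pics/w5.png",np.hstack([cv2.resize(t[130:270,170:310],(400,400),interpolation=2),cv2.resize(s,(400,400),interpolation=2)]))
print(st["position"],st["orientation"],st["force"],st["finger_gap"])
E
```

```text
t: 6.4
position: [0.5561, 0.1841, 0.0887]
orientation: [2.124, 2.313, 0.004]
force: [4.3, -0.3, 5.5]
finger_gap: 0.275
t: 7.65
position: [0.5162, 0.1808, 0.0887]
orientation: [2.124, 2.313, 0.004]
force: [4.1, 0.6, 8.2]
finger_gap: 0.27
[0.51624743 0.18076394 0.08866781] [2.12390663 2.31268151 0.00419258] [4.10575327 0.62420648 8.22250984] 0.26951765182738463
```

View pics/w5.png

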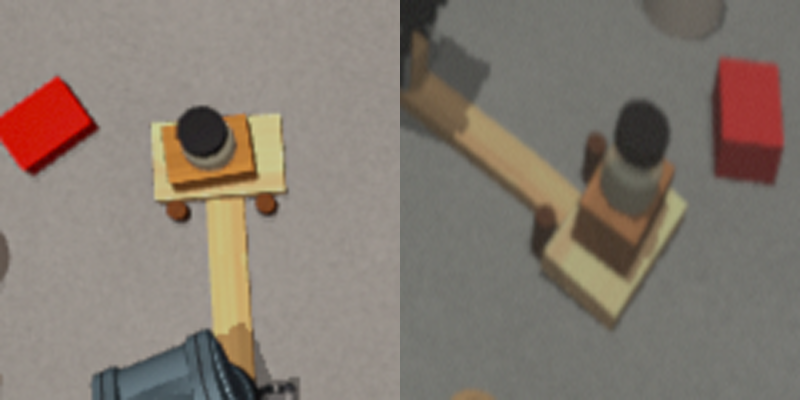

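Pile still stands, its far side already lowered. Continuing out.

```bash
python3 -m inch '{"angular":[[0,0,0],[0,0,0],[0,0,0],[0,0,0],[0,0,0],[0,0,0],[0,0,0],[0,0,0],[0,0,0],[0,0,0]],"offset":[[0,-0.4,0],[0,-0.8,0],[0,-1.2,0],[0,-1.6,0],[0,-2,0],[0,-2.4,0],[0,-2.8,0],[0,-3.2,0],[0,-3.6,0],[0,-4,0]],"grip":[1,1,1,1,1,1,1,1,1,1]}' 80
python3 -m inch '{"angular":[[0,0,0],[0,0,0],[0,0,0],[0,0,0],[0,0,0],[0,0,0],[0,0,0],[0,0,0],[0,0,0],[0,0,0]],"offset":[[0,-0.4,0],[0,-0.8,0],[0,-1.2,0],[0,-1.6,0],[0,-2,0],[0,-2.4,0],[0,-2.9,0],[0,-3.4,0],[0,-4,0],[0,-4.5,0]],"grip":[1,1,1,1,1,1,1,1,1,1]}' 80
python3 - <<'E'
from h import *
st=telemetry.observe();t=cams.get_image("top")
im2=cams.get_image("scene");s=im2[140:280,290:480];cv2.imwrite("pics/t6.png",t)
cv2.imwrite("pics/w6.png",np.hstack([cv2.resize(t[130:270,170:310],(400,400),interpolation=2),cv2.resize(s,(400,400),interpolation=2)]))
print(st["position"],st["orientation"],st["force"],st["finger_gap"],st["torque"])
E
```

```text
t: 9.0
position: [0.4762, 0.1774, 0.0887]
orientation: [2.124, 2.313, 0.004]
force: [3.7, 0.1, 7.9]
finger_gap: 0.272
t: 10.25
position: [0.4314, 0.1737, 0.0886]
orientation: [2.124, 2.313, 0.004]
force: [4.0, 0.1, 8.7]
finger_gap: 0.268
[0.43135256 0.17365834 0.08862751] [2.12413223 2.31295391 0.00421321] [3.99485371 0.14458645 8.72730458] 0.2677110001949377 [ 0.06517279 -0.74156862 -0.01016017]
```

View pics/w6.png

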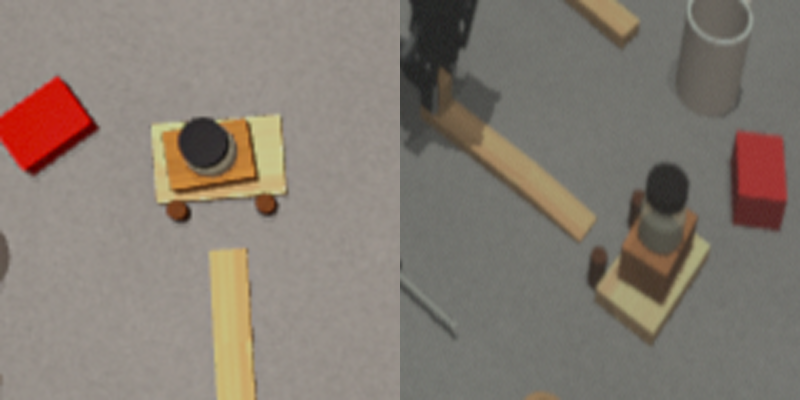

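```bash
python3 -m inch '{"angular":[[0,0,0],[0,0,0],[0,0,0],[0,0,0],[0,0,0],[0,0,0],[0,0,0],[0,0,0],[0,0,0],[0,0,0]],"offset":[[0,0,-0.2],[0,0,-0.5],[0,0,-1],[0,0,-1.7],[0,0,-2.5],[0,0,-3.3],[0,0,-4.2],[0,0,-5],[0,0,-5.5],[0,0,-5.5]],"grip":[1,1,1,1,1,1,1,1,1,1]}' 80
python3 - <<'E'
from h import *
np.set_printoptions(precision=4,suppress=True)
st=telemetry.observe();im=cams.get_image("wrist");
im2=cams.get_image("scene");s=im2[140:280,290:480]
cv2.imwrite("pics/w7.png",np.hstack([cv2.resize(im,(400,400),interpolation=2),cv2.resize(s,(400,400),interpolation=2)]))
print(st["position"],st["orientation"],st["force"],st["finger_gap"],st["torque"])
cmdpose([.428,-.1875,st["position"][2]],90.1)
E
```

```text
t: 11.6
position: [0.4306, 0.1734, 0.1433]
orientation: [2.124, 2.314, 0.001]
force: [-0.2, -0.1, -0.2]
finger_gap: 0.265
[0.4306 0.1734 0.1433] [2.1244 2.314  0.0012] [-0.1988 -0.0941 -0.1579] 0.2649373441110717 [0.0526 0.0686 0.021 ]
offset [-35.93  -3.3   -0.04] ang [-0.01  0.01  4.79]
```

View pics/w7.png

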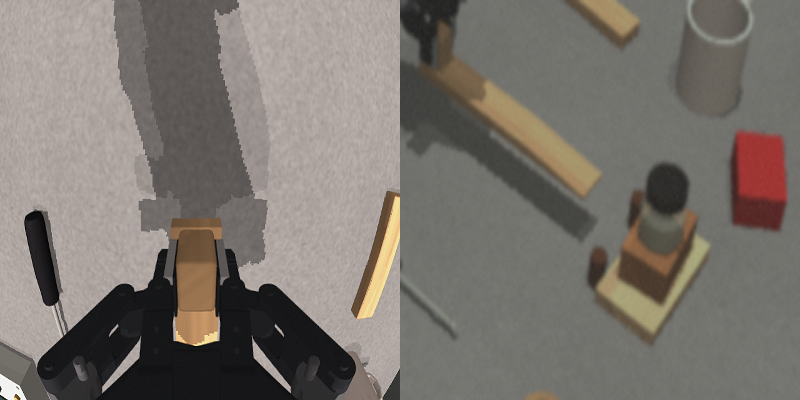

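The wedge is held about level, its tip clear of the dowels. Carrying it over to the case.

```bash
python3 -m inch '{"angular":[[0,0,0.2],[0,0,0.6],[0,0,1],[0,0,1.6],[0,0,2.3],[0,0,3],[0,0,3.6],[0,0,4.2],[0,0,4.6],[0,0,4.8]],"offset":[[-1,-0.3,0],[-3.5,-0.8,0],[-7.5,-1.2,0],[-12,-1.6,0],[-17,-2,0],[-22,-2.4,0],[-27,-2.8,0],[-31.5,-3.1,0],[-34.5,-3.3,0],[-35.9,-3.3,0]],"grip":[1,1,1,1,1,1,1,1,1,1]}' 80
python3 - <<'E'
from h import *
np.set_printoptions(precision=4,suppress=True)
im2=cams.get_image("scene");t=cams.get_image("top");im2=cams.get_image("scene")
st=telemetry.observe();im=cams.get_image("wrist");cv2.imwrite("pics/w8w.png",im);cv2.imwrite("pics/t8.png",t)
cv2.imwrite("pics/w8.png",np.hstack([cv2.resize(t[140:290,310:460],(400,400),interpolation=2),cv2.resize(im2[140:400,160:420],(400,400),interpolation=2)]))
print(st["position"],st["orientation"],st["force"],st["finger_gap"],st["torque"])
E
```

```text
t: 12.95
position: [0.4272, -0.1893, 0.1427]
orientation: [-2.223, -2.219, 0.001]
force: [0.0, 0.3, -1.3]
finger_gap: 0.267
[ 0.4279 -0.1869  0.1427] [-2.2197 -2.2224 -0.0001] [-0.2441  0.678  -0.9107] 0.2698638354926646 [ 0.0455  0.1393 -0.0119]
```

View pics/w8.png

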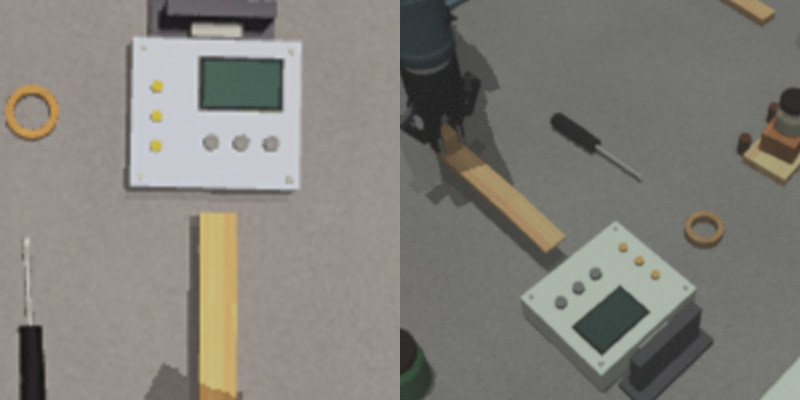

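View pics/w8w.png

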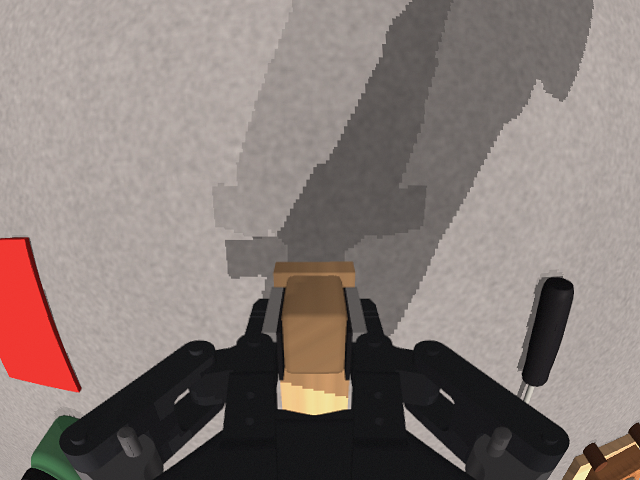

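```bash
python3 - <<'E'
from h import *
t=cv2.imread("pics/t8.png")
cv2.imwrite("pics/t8a.png",cv2.resize(t[190:265,350:430],(800,750),interpolation=2)[:600])
E
```

```text
(no output)
```

View pics/t8a.png

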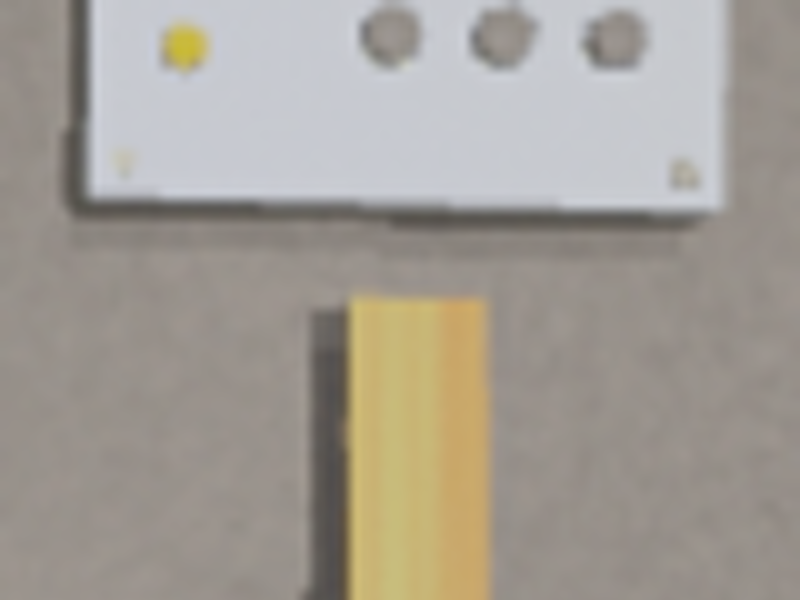

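```bash
python3 - <<'E'
from h import *
np.set_printoptions(precision=4,suppress=True)
q=lambda u,v,z: at("top",[350+u/10,190+v/10],z)
for u,v in [(348,297),(488,297)]: print("tip",q(u,v,.059))
print(q(418,297,.059),q(420,580,.064), q(348,580,.064),q(491,580,.064))
L,Rr=q(88,198,.054),q(722,212,.054);print("case",L,Rr,(L+Rr)/2)
E
```

```text
tip [ 0.657  -0.1719  0.059 ]
tip [ 0.6578 -0.2091  0.059 ]
[ 0.6574 -0.1905  0.059 ] [ 0.5821 -0.1911  0.064 ] [ 0.5818 -0.1721  0.064 ] [ 0.5825 -0.2099  0.064 ]
case [ 0.6825 -0.1028  0.054 ] [ 0.6823 -0.2724  0.054 ] [ 0.6824 -0.1876  0.054 ]
```

```bash
python3 -m inch '{"angular":[[0,0,0],[0,0,0],[0,0,0],[0,0,0],[0,0,0],[0,0,0],[0,0,0],[0,0,0],[0,0,0],[0,0,0]],"offset":[[0.3,0,0.5],[0.3,0,1.2],[0.3,0,2],[0.3,0,2.8],[0.3,0,3.6],[0.3,0,4.3],[0.3,0,4.8],[0.3,0,5.1],[0.3,0,5.3],[0.3,0,5.3]],"grip":[1,1,1,1,1,1,1,1,1,1]}' 80
python3 - <<'E'
from h import *
np.set_printoptions(precision=4,suppress=True)
t=cams.get_image("top");im2=cams.get_image("scene")
st=telemetry.observe();cv2.imwrite("pics/t9.png",t)
cv2.imwrite("pics/t9a.png",cv2.resize(t[190:265,350:430],(800,750),interpolation=2)[:600])
cv2.imwrite("pics/s9.png",cv2.resize(im2[210:360,180:380],(800,600),interpolation=2))
print(st["position"],st["orientation"],st["force"],st["finger_gap"],st["torque"])
E
```

```text
t: 14.4
position: [0.4282, -0.1842, 0.0899]
orientation: [2.22, 2.223, 0.0]
force: [0.5, 0.1, -1.9]
finger_gap: 0.271
[ 0.4283 -0.1842  0.09  ] [2.2194 2.223  0.0003] [ 0.2746 -0.6752 -1.7771] 0.26713311238698567 [-0.0229  0.0379  0.0137]
```

View pics/t9a.png

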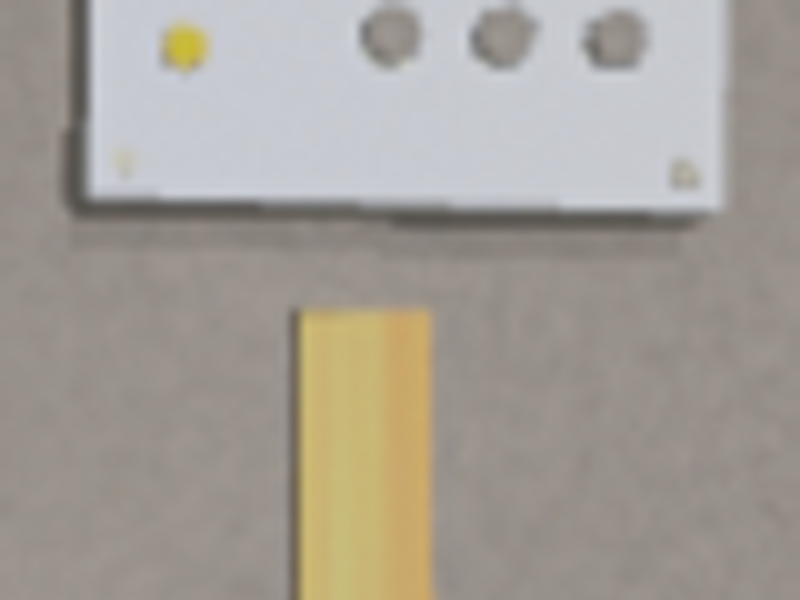

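View pics/s9.png

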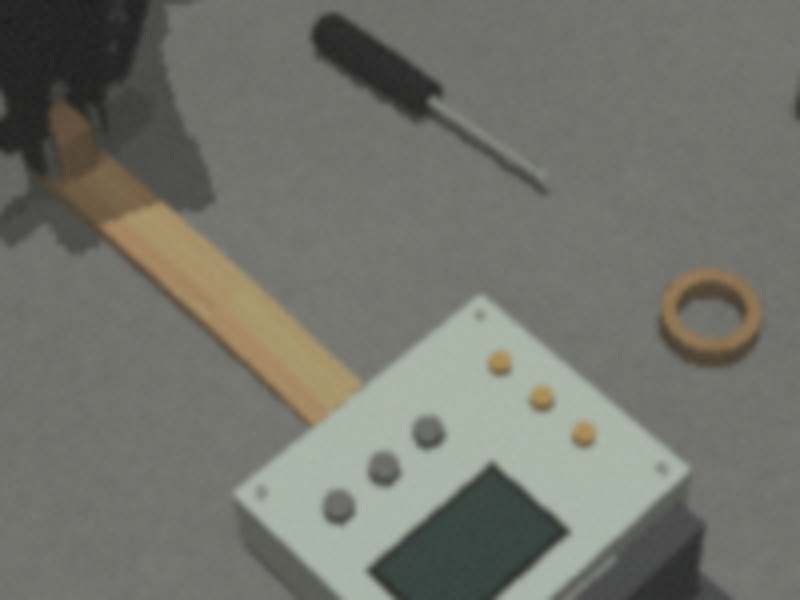

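```bash
python3 - <<'E'
from h import *
np.set_printoptions(precision=4,suppress=True)
t=cv2.imread("pics/t9.png")
cv2.imwrite("pics/t9b.png",cv2.resize(t[215:275,350:430],(800,600),interpolation=2))
q=lambda u,v,z: at("top",[350+u/10,190+v/10],z)
print("tip",q(299,311,.005),q(431,311,.005),q(365,311,.005))
print("mid",q(299,590,.011),q(432,590,.011))
hsv=cv2.cvtColor(t,cv2.COLOR_BGR2HSV)
E0=[]
for r in range(222,268):
    row=t[r,360:410].astype(float); s=row[:,2]-row[:,0]  # R-B
    thr=(s.max()+np.median(s))/2; thr=30
    i=np.where(s>thr)[0]
    if len(i)<5: continue
    a,b=i[0],i[-1]
    f=lambda i,j:i+(thr-s[i])/(s[j]-s[i])*(j-i)
    E0.append((r,360+f(a-1,a),360+f(b+1,b)))
E0=np.array(E0);print(E0[::6])
g=[]
for r,a,b in E0:
    z=0.012
    for _ in range(3):
        P=at("top",[(a+b)/2,r],z); z=.001+np.clip(.004+(.658-P[0])*8/90,.004,.012)
    g.append(P)
g=np.array(g);print(np.c_[g[::6],]);k=(g[:,0]<.652);p=np.polyfit(g[k,0],g[k,1],1);print("yaw",np.degrees(np.arctan(p[0])),"y@.68",np.polyval(p,.68))
E
```

```text
tip [ 0.6575 -0.1657  0.005 ] [ 0.6582 -0.2023  0.005 ] [ 0.6578 -0.184   0.005 ]
mid [ 0.5802 -0.166   0.011 ] [ 0.581  -0.2025  0.011 ]
[[222.     379.0556 392.9677]
 [228.     379.0566 392.9394]
 [234.     379.0545 392.9683]
 [240.     378.9524 392.9683]
 [246.     378.9524 392.9846]
 [252.     378.9    393.5   ]
 [258.     378.95   393.4167]
 [264.     378.9    392.9394]]
[[ 0.6553 -0.1827  0.0052]
 [ 0.6386 -0.1826  0.0067]
 [ 0.6219 -0.1826  0.0082]
 [ 0.6053 -0.1825  0.0097]
 [ 0.5888 -0.1825  0.0112]
 [ 0.5723 -0.1831  0.0126]
 [ 0.5559 -0.1832  0.013 ]
 [ 0.5395 -0.1827  0.013 ]]
yaw 0.17388028537668393 y@.68 -0.18244434463959694
```

View pics/t9b.png

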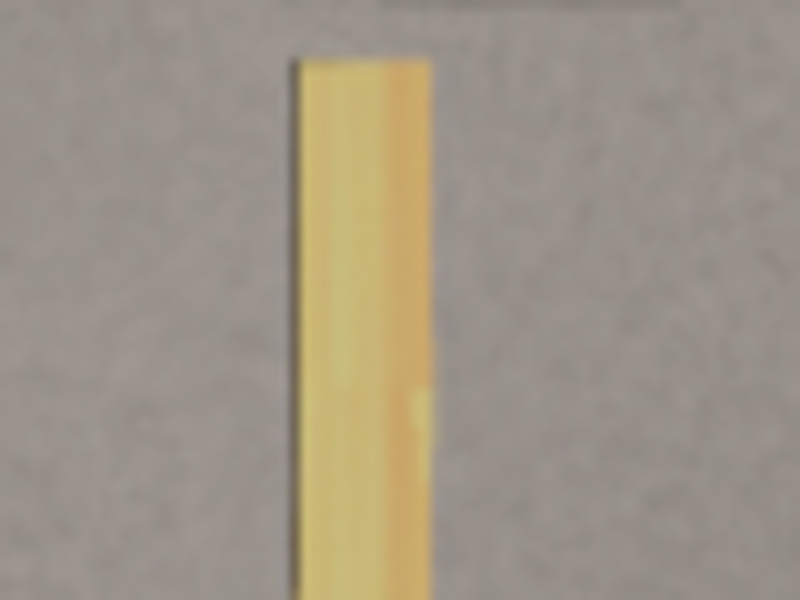

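```bash
python3 - <<'E'
from h import *
np.set_printoptions(precision=4,suppress=True)
t=cv2.imread("pics/t9.png");g=cv2.cvtColor(t,cv2.COLOR_BGR2GRAY).astype(float)
def cross(v,thr,idx0): # last index where v>thr going along
    i=np.where(v>thr)[0]; a,b=i[0],i[-1]
    f=lambda o,k:o+(thr-v[o])/(v[k]-v[o])*(k-o)
    return idx0+f(a-1,a),idx0+f(b+1,b)
print(g[180,350:366],g[180,416:430],g[200:216,390])
thr=155
cols=range(364,418)
F=np.array([at("top",[c,cross(g[195:220,c],thr,195)[1] if 0 else 195+(lambda v:(lambda b:b+(v[b]-thr)/(v[b]-v[b+1]))(np.where(v>thr)[0][-1]))(g[195:220,c])],.054) for c in cols])
p=np.polyfit(F[:,1],F[:,0],1);print("front x at y=-.186",np.polyval(p,-.186),"yaw",-np.degrees(np.arctan(p[0])))
Ls,Rs=[],[]
for r in range(160,208):
    a,b=cross(g[r,345:435],thr,345);Ls.append(at("top",[a,r],.054));Rs.append(at("top",[b,r],.054))
Ls=np.array(Ls);Rs=np.array(Rs)
for n,S in (("L",Ls),("R",Rs)):
    p=np.polyfit(S[:,0],S[:,1],1);print(n,np.polyval(p,.682),np.degrees(np.arctan(p[0])))
E
```

```text
[143. 143. 143. 144. 143. 144. 144. 107.  95. 173. 200. 203. 202. 202.
 201. 202.] [169. 199. 202. 202. 202. 202. 181. 151. 145. 144. 144. 143. 145. 144.] [202. 201. 201. 201. 202. 202. 202. 202. 202. 197. 150.  89.  96. 133.
 134. 137.]
front x at y=-.186 0.6839826809785299 yaw -0.31048839197140327
L -0.10130539468745128 -0.38266597348163617
R -0.2735269434688601 0.022242169782432018
```

```bash
python3 -m inch '{"angular":[[0,0,0.2],[0,0,0.35],[0,0,0.35],[0,0,0.35],[0,0,0.35],[0,0,0.35],[0,0,0.35],[0,0,0.35],[0,0,0.35],[0,0,0.35]],"offset":[[-0.15,0,0],[-0.3,0,0],[-0.3,0,0],[-0.3,0,0.05],[-0.3,0,0.1],[-0.3,0,0.12],[-0.3,0,0.12],[-0.3,0,0.12],[-0.3,0,0.12],[-0.3,0,0.12]],"grip":[1,1,1,1,1,1,1,0.62,0.6,0.6]}' 80
python3 -m inch '{"angular":[[0,0,0],[0,0,0],[0,0,0],[0,0,0],[0,0,0],[0,0,0],[0,0,0],[0,0,0],[0,0,0],[0,0,0]],"offset":[[0,0,-0.15],[0,0,-0.25],[0,0,-0.25],[0,0,-0.25],[0,0,-0.25],[0,0,-0.25],[0,0,-0.25],[0,0,-0.25],[0,0,-0.25],[0,0,-0.25]],"grip":[0.6,0.6,0.6,0.7,0.8,1,1,1,1,1]}' 40
python3 - <<'E'
from h import *
np.set_printoptions(precision=4,suppress=True)
st=telemetry.observe();print(st["position"],st["orientation"],st["force"],st["finger_gap"],st["torque"])
t=cams.get_image("top")
E0=[]
for r in range(222,268):
    row=t[r,360:410].astype(float); s=row[:,2]-row[:,0];thr=30
    i=np.where(s>thr)[0]
    if len(i)<5: continue
    a,b=i[0],i[-1]
    f=lambda i,j:i+(thr-s[i])/(s[j]-s[i])*(j-i)
    E0.append((r,360+f(a-1,a),360+f(b+1,b)))
g=[]
for r,a,b in E0:
    z=0.012
    for _ in range(3):
        P=at("top",[(a+b)/2,r],z); z=np.clip(.004+(.658-P[0])*8/90,.004,.012)
    g.append(P)
g=np.array(g);k=(g[:,0]<.652);p=np.polyfit(g[k,0],g[k,1],1);print(g[::8],"yaw",np.degrees(np.arctan(p[0])),"y@.68",np.polyval(p,.68))
E
```

```text
t: 15.75
position: [0.4282, -0.1872, 0.0887]
orientation: [2.226, 2.216, 0.0]
force: [-0.2, 0.1, 0.5]
finger_gap: 0.401
t: 17.0
position: [0.4282, -0.1872, 0.0913]
orientation: [2.226, 2.216, 0.0]
force: [-0.2, 0.5, 5.4]
finger_gap: 0.277
[ 0.4282 -0.1872  0.0913] [2.2263 2.2162 0.0002] [-0.2316  0.4727  5.4037] 0.2768715688502973 [ 0.0325  0.1271 -0.003 ]
[[ 0.6555 -0.1872  0.0042]
 [ 0.6332 -0.1871  0.0062]
 [ 0.611  -0.187   0.0082]
 [ 0.5889 -0.187   0.0101]
 [ 0.5669 -0.1868  0.012 ]
 [ 0.545  -0.1869  0.012 ]] yaw -0.1256667341913515 y@.68 -0.18717325340401159
```

```bash
python3 -m inch '{"angular":[[0,0,0],[0,0,0],[0,0,0],[0,0,0],[0,0,0],[0,0,0],[0,0,0],[0,0,0],[0,0,0],[0,0,0]],"offset":[[0,0,-0.03],[0,0.3,-0.03],[0,0.7,-0.03],[0,1.1,-0.03],[0,1.5,-0.03],[0,1.9,-0.03],[0,2.3,-0.03],[0,2.6,-0.03],[0,2.9,-0.03],[0,3,-0.03]],"grip":[1,1,1,1,1,1,1,1,1,1]}' 40
python3 - <<'E'
from h import *
np.set_printoptions(precision=4,suppress=True)
st=telemetry.observe();print(st["t"],st["position"],st["orientation"],st["force"],st["finger_gap"],st["torque"])
im=cams.get_image("top");cv2.imwrite("pics/t10.png",cv2.resize(im[190:265,350:430],(800,750),interpolation=2)[:600])
E
```

```text
t: 18.3
position: [0.4583, -0.1873, 0.0915]
orientation: [2.226, 2.216, 0.0]
force: [0.0, -0.0, -0.9]
finger_gap: 0.275
18.3 [ 0.4583 -0.1873  0.0915] [2.2263 2.2165 0.    ] [ 0.0179 -0.0011 -0.8953] 0.27537303668986535 [-0.0509  0.0547 -0.0684]
```

View pics/t10.png

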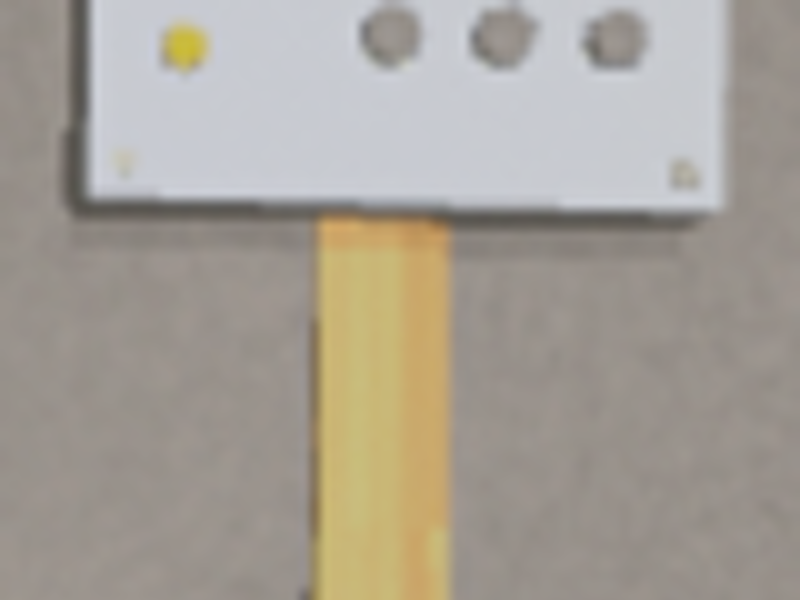

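```bash
python3 - <<'E'
from h import *
im=cv2.imread("pics/w1.png");cv2.imwrite("pics/w1c.png",cv2.resize(im[230:410,0:80],(320,720),interpolation=2)[:600])
im=cv2.imread("pics/w8w.png")
E
```

```text
(no output)
```

View pics/w1c.png

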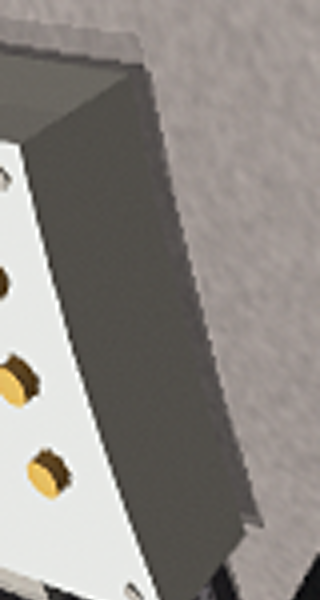

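```bash
python3 -m inch '{"angular":[[0,0,0],[0,0,0],[0,0,0],[0,0,0],[0,0,0],[0,0,0],[0,0,0],[0,0,0],[0,0,0],[0,0,0]],"offset":[[0,0,0.01],[0,0.1,0.01],[0,0.2,0.01],[0,0.3,0.01],[0,0.4,0.01],[0,0.45,0.01],[0,0.5,0.01],[0,0.55,0.01],[0,0.6,0.01],[0,0.6,0.01]],"grip":[1,1,1,1,1,1,1,1,1,1]}' 40
```

```text
t: 19.6
position: [0.4642, -0.1873, 0.0914]
orientation: [2.226, 2.216, 0.0]
force: [0.9, 0.6, -1.8]
finger_gap: 0.272
```

```bash
python3 - <<'E'
from h import *
from scipy.optimize import least_squares
np.set_printoptions(precision=4,suppress=True)
st=dict(position=np.array([.6266,.185,.2193]),orientation=np.array([2.1268,2.3107,-.001]))
c=lambda u,v:[(u+.5)/4-.5,230+(v+.5)/4-.5]
lo,hi=c(146,68),c(22,143)
f=lambda q:np.r_[proj("wrist",q[:3],st)-lo,proj("wrist",q[:3]+[0,0,.046],st)-hi]
r=least_squares(f,[.684,-.1,.008],x_scale=.01);print(r.x,r.fun)
# fixing xy from the top camera
for g in [.005,.008,.011]: print(g,at("wrist",lo,g,st),at("wrist",hi,g+.046,st))
# top-right far lower corner
print(at("wrist",c(262,525),0,st))
E
```

```text
[ 0.6707 -0.0744  0.0283] [-0.2584 -0.4143  0.2422  0.3682]
0.005 [ 0.6825 -0.0966  0.005 ] [ 0.6842 -0.1019  0.051 ]
0.008 [ 0.681  -0.0937  0.008 ] [ 0.6824 -0.0984  0.054 ]
0.011 [ 0.6795 -0.0908  0.011 ] [ 0.6806 -0.0949  0.057 ]
[ 0.8349 -0.101   0.    ]
```

```bash
python3 -m inch '{"angular":[[0,0,0],[0,0,0],[0,0,0],[0,0,0],[0,0,0],[0,0,0],[0,0,0],[0,0,0],[0,0,0],[0,0,0]],"offset":[[0,0.05,0],[0,0.1,0],[0,0.15,0],[0,0.2,0],[0,0.25,0],[0,0.3,0],[0,0.3,0],[0,0.3,0],[0,0.3,0],[0,0.3,0]],"grip":[1,1,1,1,1,1,1,1,1,1]}' 40
```

```text
t: 20.85
position: [0.4672, -0.1873, 0.0914]
orientation: [2.226, 2.216, 0.0]
force: [-0.1, 0.6, -0.3]
finger_gap: 0.274
```

```bash
python3 -m inch '{"angular":[[0,0,0],[0,0,0],[0,0,0],[0,0,0],[0,0,0],[0,0,0],[0,0,0],[0,0,0],[0,0,0],[0,0,0]],"offset":[[0,0.04,0],[0,0.08,0],[0,0.12,0],[0,0.16,0],[0,0.2,0],[0,0.24,0],[0,0.28,0],[0,0.3,0],[0,0.3,0],[0,0.3,0]],"grip":[1,1,1,1,1,1,1,1,1,1]}' 40
```

```text
t: 22.1
position: [0.4702, -0.1873, 0.0914]
orientation: [2.226, 2.216, 0.0]
force: [-0.4, -0.1, 0.2]
finger_gap: 0.275
```

```bash
python3 -m inch '{"angular":[[0,0,0],[0,0,0],[0,0,0],[0,0,0],[0,0,0],[0,0,0],[0,0,0],[0,0,0],[0,0,0],[0,0,0]],"offset":[[0,0.04,0],[0,0.08,0],[0,0.12,0],[0,0.16,0],[0,0.2,0],[0,0.24,0],[0,0.28,0],[0,0.3,0],[0,0.3,0],[0,0.3,0]],"grip":[1,1,1,1,1,1,1,1,1,1]}' 40
```

```text
t: 23.35
position: [0.4732, -0.1874, 0.0914]
orientation: [2.226, 2.216, 0.0]
force: [0.1, 0.3, -0.6]
finger_gap: 0.273
```

```bash
python3 -m inch '{"angular":[[0,0,0],[0,0,0],[0,0,0],[0,0,0],[0,0,0],[0,0,0],[0,0,0],[0,0,0],[0,0,0],[0,0,0]],"offset":[[0,0.04,0],[0,0.08,0],[0,0.12,0],[0,0.16,0],[0,0.2,0],[0,0.24,0],[0,0.28,0],[0,0.32,0],[0,0.32,0],[0,0.32,0]],"grip":[1,1,1,1,1,1,1,1,1,1]}' 40
```

```text
t: 24.6
position: [0.4764, -0.1874, 0.0914]
orientation: [2.226, 2.216, 0.0]
force: [-0.0, 0.8, -1.2]
finger_gap: 0.28
```

```bash
python3 -m inch '{"angular":[[0,0,0],[0,0,0],[0,0,0],[0,0,0],[0,0,0],[0,0,0],[0,0,0],[0,0,0],[0,0,0],[0,0,0]],"offset":[[0,0.04,0],[0,0.08,0],[0,0.12,0],[0,0.16,0],[0,0.2,0],[0,0.24,0],[0,0.28,0],[0,0.32,0],[0,0.32,0],[0,0.32,0]],"grip":[1,1,1,1,1,1,1,1,1,1]}' 40
```

```text
t: 25.85
position: [0.4796, -0.1874, 0.0914]
orientation: [2.226, 2.216, 0.0]
force: [0.2, -0.5, -0.8]
finger_gap: 0.276
```

```bash
python3 -m inch '{"angular":[[0,0,0],[0,0,0],[0,0,0],[0,0,0],[0,0,0],[0,0,0],[0,0,0],[0,0,0],[0,0,0],[0,0,0]],"offset":[[0,0.04,0],[0,0.08,0],[0,0.12,0],[0,0.16,0],[0,0.2,0],[0,0.24,0],[0,0.28,0],[0,0.32,0],[0,0.32,0],[0,0.32,0]],"grip":[1,1,1,1,1,1,1,1,1,1]}' 40
```

```text
t: 27.1
position: [0.4822, -0.1875, 0.0914]
orientation: [-2.226, -2.216, 0.001]
force: [-5.4, -0.7, 4.0]
finger_gap: 0.271
```

```bash
python3 -m inch '{"angular":[[0,0,0],[0,0,0],[0,0,0],[0,0,0],[0,0,0],[0,0,0],[0,0,0],[0,0,0],[0,0,0],[0,0,0]],"offset":[[0,0,-0.01],[0,0,-0.02],[0,0,-0.02],[0,0,-0.02],[0,0,-0.02],[0,0,-0.02],[0,0,-0.02],[0,0,-0.02],[0,0,-0.02],[0,0,-0.02]],"grip":[1,1,1,1,1,1,1,1,1,1]}' 40
```

```text
t: 28.35
position: [0.4827, -0.1874, 0.0916]
orientation: [-2.226, -2.216, 0.0]
force: [-4.5, -0.6, 0.2]
finger_gap: 0.276
```

```bash
python3 -m inch '{"angular":[[0,0,0],[0,0,0],[0,0,0],[0,0,0],[0,0,0],[0,0,0],[0,0,0],[0,0,0],[0,0,0],[0,0,0]],"offset":[[0,0.01,0],[0,0.02,0],[0,0.03,0],[0,0.04,0],[0,0.05,0],[0,0.06,0],[0,0.06,0],[0,0.06,0],[0,0.06,0],[0,0.06,0]],"grip":[1,1,1,1,1,1,1,1,1,1]}' 40
```

```text
t: 29.6
position: [0.4831, -0.1874, 0.0915]
orientation: [-2.226, -2.216, 0.0]
force: [-5.1, -0.2, -1.0]
finger_gap: 0.271
```

```bash
python3 -m inch '{"angular":[[0,0,0],[0,0,0],[0,0,0],[0,0,0],[0,0,0],[0,0,0],[0,0,0],[0,0,0],[0,0,0],[0,0,0]],"offset":[[0,0.01,0],[0,0.02,0],[0,0.03,0],[0,0.04,0],[0,0.05,0],[0,0.05,0],[0,0.05,0],[0,0.05,0],[0,0.05,0],[0,0.05,0]],"grip":[1,1,1,1,1,1,1,1,1,1]}' 40
python3 - <<'E'
from h import *
np.set_printoptions(precision=2,suppress=True)
for i in range(4):
    cams.get_image("top"); print(telemetry.observe()["force"],telemetry.observe()["position"])
E
```

```text
t: 30.85
position: [0.4834, -0.1874, 0.0915]
orientation: [-2.226, -2.216, 0.001]
force: [-5.5, -0.2, 0.1]
finger_gap: 0.274
[-6.02 -0.54 -0.15] [ 0.48 -0.19  0.09]
[-6.11  0.49  0.83] [ 0.48 -0.19  0.09]
[-7.12 -0.65 -0.65] [ 0.48 -0.19  0.09]
[-5.77  0.1  -0.27] [ 0.48 -0.19  0.09]
```

```bash
python3 -m inch '{"angular":[[0,0,0],[0,0,0],[0,0,0],[0,0,0],[0,0,0],[0,0,0],[0,0,0],[0,0,0],[0,0,0],[0,0,0]],"offset":[[0,0,0],[0,0,0],[0,0,0],[0,0,0],[0,0,-0.5],[0,0,-2],[0,0,-4],[0,0,-7],[0,0,-10],[0,0,-12]],"grip":[0.6,0.4,0.3,0.3,0.3,0.3,0.3,0.3,0.3,0.3]}' 40
python3 - <<'E'
from h import *
np.set_printoptions(precision=4,suppress=True)
t=cams.get_image("top");s=cams.get_image("scene");w=cams.get_image("wrist")
cv2.imwrite("pics/t11.png",t);cv2.imwrite("pics/s11.png",s);cv2.imwrite("pics/w11.png",w)
cv2.imwrite("pics/t11a.png",np.hstack([cv2.resize(t[190:265,350:430],(400,400),interpolation=2),cv2.resize(t[130:270,170:310],(400,400),interpolation=2)]))
print(telemetry.observe()["t"],telemetry.observe()["force"])
E
```

```text
t: 32.3
position: [0.4843, -0.1877, 0.2141]
orientation: [2.225, 2.215, 0.002]
force: [-0.2, 0.0, -1.1]
finger_gap: 0.704
32.45 [ 0.0297  0.6077 -0.1271]
```

View pics/t11a.png

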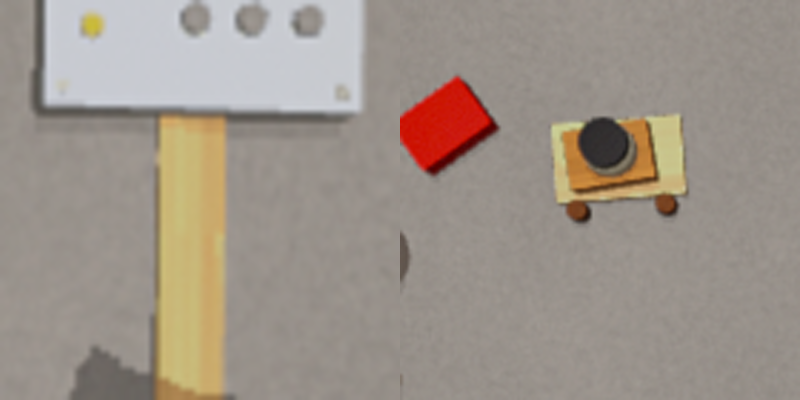

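View pics/s11.png

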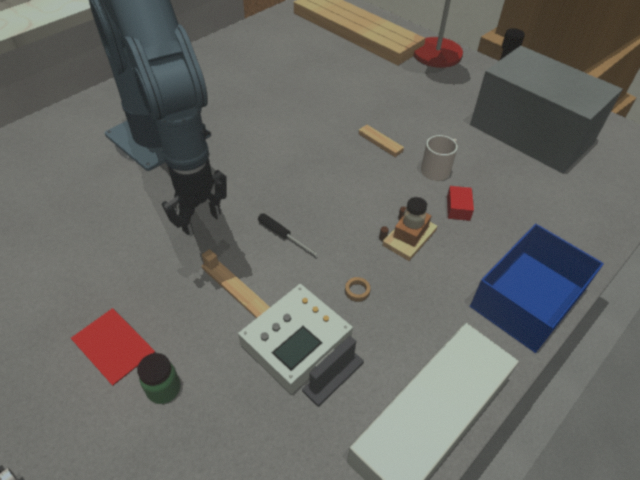

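View pics/w11.png

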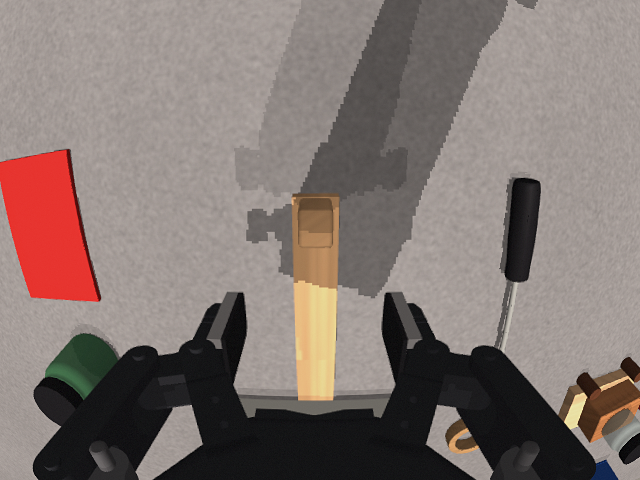

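```bash
python3 - <<'E'
from h import *
np.set_printoptions(precision=4,suppress=True)
t=cv2.imread("pics/t11.png")
g=[]
for r in range(216,262):
    row=t[r,360:410].astype(float); s=row[:,2]-row[:,0];thr=25
    i=np.where(s>thr)[0]
    if len(i)<5: continue
    a,b=i[0],i[-1]; f=lambda i,j:i+(thr-s[i])/(s[j]-s[i])*(j-i)
    z=.012
    for _ in range(3):
        P=at("top",[(f(a-1,a)+f(b+1,b))/2+360,r],z); z=np.clip(.004+(.713-P[0])*8/90,.004,.012)
    g.append(P)
g=np.array(g);p=np.polyfit(g[:,0],g[:,1],1);print("yaw",np.degrees(np.arctan(p[0])),"y@edge",np.polyval(p,.684))
print("block top c",at("wrist",[315.5,223],.048))
for r in place_of("wedge_grip","wrist")[:2]: print(r,at("wrist",r["centre"],.03))
print(telemetry.observe()["position"])
E
```

```text
yaw -0.04982337165254694 y@edge -0.18702538920101236
block top c [ 0.4774 -0.1872  0.048 ]
{'centre': [311.3, 221.9], 'p': 0.73} [ 0.4811 -0.1898  0.03  ]
[ 0.4839 -0.1874  0.2121]
```

```bash
python3 -c "
from bench import job
print(job.close_job())"
```

```text
the job is handed in; nothing more can be done
None
```

I drew the wedge out from under the pile and slid it under the middle of the case's front edge. I then let go, raised the gripper clear and handed the job in at about 32.5 s of the 56 s allowed.

- **Pile:** the last pictures show it standing against its two dowels, and nothing else on the bench appears to have moved.
- **Snugness:** just before release the push read between 5.5 and 7.1 N, about 6.1 N on average, with almost no vertical load. One reading of 7.1 N was slightly over the 5 to 7 N band.
- **Fit to the case:** the overhead camera puts the wedge at y = -0.187 m at the edge, which matches the middle of the case. It measured the wedge as square to the case to about 0.2°.

**Less certain:**
- **Slip on release:** the final grip-block position from the wrist camera came out 1.5 to 5 mm behind where it should be, depending on how I picked the point. I put this down to measurement error and checked no further, so a small slip when I let go is not ruled out.
- **Case gap:** an early picture suggested a gap of about 5 mm, but the wedge met the edge 25 to 28 mm past it, which means roughly 6 mm. I went by the contact force.

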